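# Seat the raised stopper and show the vial to the inspection camera

### The arm

A 6-joint arm with a two-finger parallel gripper is mounted at the origin on the work surface. World frame = base frame: x ahead of the robot, y to its left, z up, the work surface at z = 0. Lengths are in m, angles in degrees, forces in N, time in s.
With the tool pointing down it reaches from about 0.3 to 0.75 m from the base axis. Payload 8.5 kg.
Tool frame: the origin (TCP) lies midway between the tips of the shut fingers; the grasp point (between the pads) lies 19 mm behind it; z points along the fingers, y is the line along which they close (so a half turn about z gives the same grasp; the last joint's range is limited). The gripper opens to 88 mm and grips with 3 to 60 N. Pads are 18 mm wide; open, the fingers measure 123 mm over their backs; the gripper's body (75 mm by 187 mm) begins 45 mm behind the grasp point.
Start: joints at [-84.758, 21.807, 74.336, -0, 83.858, -12.336], TCP at [0.166, -0.524, 0.239] pointing down, gripper open.
Joint ranges: [-178.18, 178.18], [-50.72, 133.34], [12.68, 142.11], [-81.47, 261.47], [9.98, 163.14], [-165.26, 165.26]. Speed limits (degrees/s): [136.94, 136.94, 180, 180, 180, 180].

### API

Orientations are given as a 3x3 rotation matrix whose columns are the frame's x, y, z axes.
In Python, from rig import get_obs, viewer, ticket gives the robot as it stands. The module is installed in compiled form; this text tells all that it offers.
- The arm moves only by the shell command python3 -m handwheel 'ROWS'. ROWS is a JSON object of lists of equal length, an entry for each row: "hand": the gripper command: -1 is fully open, 1 is shut, values between are in proportion; "translation": the shift along the world's x, y, z in cm, a list of three; "roll": the turn about the world's z in rad. In form: {"hand": [hand, ...], "translation": [[tx, ty, tz], ...], "roll": [roll, ...]}. A call has 1 to 20 rows; each row is the pose to reach, as a shift and turn from the pose commanded when the call began; what a row does not reach only later rows make up. A row lasts 1/12 s, in which the tool goes at most 41.7 mm and 7.16 degrees, less where a joint would pass 70% of its speed; a pose out of reach is approached as far as the arm can. A call with a gripper value outside its range is refused whole. The fingers move at their own pace and stop on an object; the grip force is fixed at half the most. Time passes only in rows, so rows that repeat a pose let the fingers close. It gives the time, the measured TCP pose, the force, the opening and the grip force at its end, in the units of the state.
- get_obs(): the state, without advancing time (a new reading comes with each control period).
- viewer.camera(name): name is "scene" or "side" or "wrist"; returns a dict with "frame" (400x640x3 uint8, red, green, blue), "vertical_fov" (degrees; the focal length in pixels is half the picture's height over the tangent of half this angle, whatever the lens; pixels are square), "cx", "cy" (the principal point, pixels), "world_to_cam" (4x4, takes a point from world to camera coordinates); the wrist camera has in their place "tool_from_camera" (4x4, takes a point from camera to tool coordinates, whose origin is the TCP and whose axes are the flange's). Camera axes: x right, y down, z forward; pixel columns grow to the right and rows downward; lengths in m; the calibration is good to about 2 mm. The wrist camera is an equidistant fisheye: a pixel r from the principal point sees the ray r / f radians off the axis. A picture is of the moment at which its call begins: read the wrist's pose just before it. There is no depth.
- ticket.close_job(): hands the job in; it is judged then, once.
The state is a dict: "time": time; "joints": joint angles; "joint_velocities": joint speeds; "effort": joint torques, N m; "tool_pos": TCP position; "tool_rot": TCP orientation; "wrist_force": force on the tool from outside, world axes, zero at the start; "moment": the same for the moment, N m; "finger_gap": opening from 0.0 (shut) to 1.0 (fully open); "grip_force": force on a finger pad.
Only numpy, scipy, OpenCV 4.12 (cv2) and the standard library are available. Lean on these libraries where they do the work, as an engineer would, in place of code of your own. Each camera call takes 0.05 s, during which the arm holds its last target. There are 200 camera calls.

### The job

One of the vials in the rack has its stopper standing up higher than the rest: press that stopper down fully home while the vial still stands in the rack. Then lift that vial out and hold it in the air with its middle at the inspection camera's viewing point (120 mm straight in front of the lens), stopper end up and leaning straight back from the camera just enough to be square to its downward line of sight. Finish still holding it there; leave the other vials standing in the rack and do not touch the camera or its stand.

Things in the scene. Friction and masses are not known exactly. Their poses are not given: they have to be found in the camera images.
- rack: Fixed vial rack: black block with a bare aluminium top, 170 mm (x) by 250 mm (y) by 47 mm high. Origin: centre of its underside; z up. Six round pockets, 43 mm wide and 22 mm deep (floor 25 mm above the underside), at x = -40, +40 mm and y = -80, 0, +80 mm; five hold a vial each, and which vial stands in which pocket varies. Its place and yaw vary.
- vial: The vial to be handled: amber glass, 40 mm in diameter and straight-sided up to 58 mm above its underside, then a shoulder and a 22 mm neck up to the rim at 74 mm, about 90 g with its stopper, loose in its pocket with the top 36 mm of the straight side above the rack. It is the one whose grey stopper stands 6 to 8 mm higher than the others. Origin: centre of its underside; z along its axis towards the stopper.
- vial_middle (a point): Point on the vial's axis 40 mm above its underside: the point to bring to the viewing point.
- stopper (a joint): Travel of the raised stopper down into the vial's neck, m: 0 is as built (8 mm up), 0.008 is fully home with its flange on the rim. It starts between 0 and 0.002. It slides against a steady friction of about 7 N and stays where it is left.
- stopper_top (a point): Centre of the flat top of the raised stopper's flange (grey, 24 mm in diameter, 6 mm thick). 88 mm above the vial's underside when the stopper travel is 0, 80 mm when it is home.
- vial_b: One of the four neighbouring vials: same glass and same grey stopper as the odd one, but its stopper is already fully home, top 80 mm above the underside. Stands in another pocket of the rack. Origin: centre of its underside, z up.
- vial_c: One of the four neighbouring vials: same glass and same grey stopper as the odd one, but its stopper is already fully home, top 80 mm above the underside. Stands in another pocket of the rack. Origin: centre of its underside, z up.
- vial_d: One of the four neighbouring vials: same glass and same grey stopper as the odd one, but its stopper is already fully home, top 80 mm above the underside. Stands in another pocket of the rack. Origin: centre of its underside, z up.
- vial_e: One of the four neighbouring vials: same glass and same grey stopper as the odd one, but its stopper is already fully home, top 80 mm above the underside. Stands in another pocket of the rack. Origin: centre of its underside, z up.
- camera_stand: Fixed stand of the inspection camera: 120 mm square dark foot and a 24 mm steel column, about 320 mm high, with the camera head at the top in front of it. Origin: on the table under the head's tilt axis; z up, its x points from the viewing side back to the camera. Place and yaw vary.
- camera_head: Grey camera head, 46 mm square, with a black lens tube of 34 mm; it looks down at a slant that varies (17 to 35 degrees below level). Origin: on its tilt axis, 300 mm above the table, on the line of sight. It looks along its own -x; the lens front is at x = -63 mm. Its y is level; its z is square to the line of sight and points up: the vial's z axis should be parallel to it, stopper end up.
- view_point (a point): The viewing point in the air: on the line of sight, 120 mm in front of the lens (x = -183 mm in the camera head's frame), 190 to 250 mm above the table.

How it is judged (in metres and radians):
On the way, in this order (a step that is already met when the one before it is completed fails the run):
1. the raised stopper is pressed fully home while its vial stands in the rack (value of joint stopper above 0.0065 m and z of vial in the frame of rack below 0.03 m and angle between vial's own z axis and vertical below 0.15 rad), for 0.2 s.
2. that vial is lifted clear of the rack (height (world z) of vial above 0.055 m and contact force between the fingers and vial above 0.5 N and contact force between vial and rack below 0.2 N), for 0.1 s.
At the end, for the whole second after the job is handed in: The vial is held still in the fingers alone with its middle within 20 mm of the viewing point, its axis within 0.17 rad (10 degrees) of square to the line of sight, in the camera's upright plane, stopper end up and stopper still home (within 1.5 mm); the other four vials stand in their pockets (distance between vial_middle and view_point below 0.02 m and angle between the z axis of vial and the z axis of camera_head, either way round below 0.17 rad and angle between vial's own z axis and vertical below 1 rad and value of joint stopper above 0.0065 m and contact force between the fingers and vial above 0.5 N and contact force between vial and rack below 0.2 N and contact force between vial and camera_stand below 0.2 N and linear speed of vial below 0.02 m/s and z of each of vial_b, vial_c, vial_d, vial_e in the frame of rack below 0.033 m and angle between each of vial_b, vial_c, vial_d, vial_e's own z axis and vertical below 0.2 rad); the arm keeps its last pose, push and grip.
It fails at once if another vial is pulled out of its pocket or knocked over (distance of any of vial_b, vial_c, vial_d, vial_e from where it was at the start of the episode above 0.02 m).
It fails at once if the camera or its stand is touched (contact force between anything else and camera_stand above 1 N).
It also fails if it takes over 51 s, if anything falls off the work surface, if the arm or the gripper's body presses on something with over 40 N, if the wrist force passes 120 N, or if a joint passes its speed limit or range.

## Working session

There is one attempt and no reset: what is moved stays moved. The work goes in short steps, Python scripts to look and compute and a shell command to move; the robot and the scene stay as the last step left them, time stands still between calls to the robot, and variables do not carry over. Pictures are saved under pics/ and viewed, at most 10 in all, crops included, and the job is handed in when it is done.

```bash
mkdir -p pics; cat > h.py <<'E'
import numpy as np, cv2
from rig import get_obs, viewer, ticket
def ray(c,u,v):
    f=200/np.tan(np.radians(c["vertical_fov"]/2)); M=np.linalg.inv(c["world_to_cam"])
    d=M[:3,:3]@np.array([(u-c["cx"])/f,(v-c["cy"])/f,1]); return M[:3,3],d/np.linalg.norm(d)
def atz(c,u,v,z):
    o,d=ray(c,u,v); return o+d*(z-o[2])/d[2]
def tri(*cuv):
    A=0;b=0
    for c,u,v in cuv:
        o,d=ray(c,u,v); P=np.eye(3)-np.outer(d,d); A=A+P; b=b+P@o
    return np.linalg.solve(A,b)
def proj(c,p):
    f=200/np.tan(np.radians(c["vertical_fov"]/2)); q=c["world_to_cam"]@np.append(p,1)
    return np.array([c["cx"]+f*q[0]/q[2],c["cy"]+f*q[1]/q[2]])
def snap(n,tag):
    c=viewer.camera(n); cv2.imwrite(f"pics/{tag}.png",c["frame"][:,:,::-1]); np.save(f"pics/{tag}.npy",c,allow_pickle=True); return c
def load(tag): return np.load(f"pics/{tag}.npy",allow_pickle=True).item()
E
python3 - <<'E'
from h import *
np.set_printoptions(precision=4,suppress=True)
o=get_obs();print(o)
for n in("scene","side","wrist"):
    c=snap(n,n+"0"); print(n,{k:v for k,v in c.items() if k!="frame"})
a=cv2.imread("pics/scene0.png");b=cv2.imread("pics/side0.png")
E
```

```text
{'time': 0.0, 'joints': array([-84.7563,  21.8397,  74.3835,   0.0004,  83.8577, -12.3361]), 'joint_velocities': array([ 0.0712,  0.0376, -0.0141,  0.017 ,  0.0442,  0.0387]), 'effort': array([  0.0007, -43.7927, -22.4553,   0.0713,   0.0353,  -0.0001]), 'tool_pos': array([ 0.1661, -0.524 ,  0.2382]), 'tool_rot': array([[ 0.9533,  0.302 , -0.0001],
       [ 0.302 , -0.9533,  0.0014],
       [ 0.0003, -0.0014, -1.    ]]), 'wrist_force': array([-0.5622, -0.2894,  0.0369]), 'moment': array([-0.0443, -0.0088, -0.0446]), 'grip_force': 0.0, 'finger_gap': 1.0020698422881775}
scene {'vertical_fov': 50.62489895749317, 'cx': 311.7216539882475, 'cy': 197.3639689913295, 'world_to_cam': array([[-0.0454,  0.9989,  0.0085, -0.0401],
       [ 0.8527,  0.0432, -0.5207, -0.3936],
       [-0.5205, -0.0164, -0.8537,  1.4678],
       [ 0.    ,  0.    ,  0.    ,  1.    ]])}
side {'vertical_fov': 54.575995342461376, 'cx': 319.49530101360693, 'cy': 204.2397370310612, 'world_to_cam': array([[-0.9955, -0.0925,  0.0218,  0.5708],
       [-0.0686,  0.5406, -0.8385,  0.1601],
       [ 0.0658, -0.8362, -0.5445,  0.9712],
       [ 0.    ,  0.    ,  0.    ,  1.    ]])}
wrist {'vertical_fov': 65.70646984690485, 'cx': 316.0106303701022, 'cy': 194.8187116549928, 'tool_from_camera': array([[-0.0009, -0.9577, -0.2879,  0.0755],
       [ 1.    , -0.0009, -0.    , -0.0006],
       [-0.0003, -0.2879,  0.9577, -0.1454],
       [ 0.    ,  0.    ,  0.    ,  1.    ]])}
```

View pics/scene0.png

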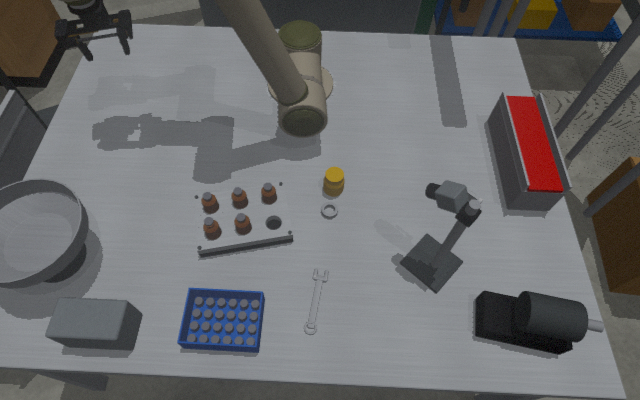

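View pics/side0.png

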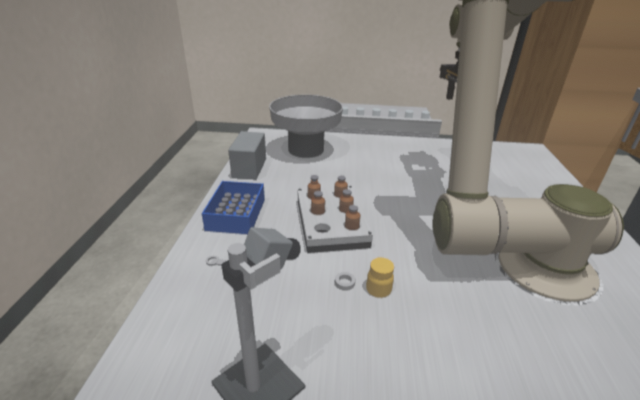

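```bash
python3 - <<'E'
from h import *
a=cv2.imread("pics/scene0.png");b=cv2.imread("pics/side0.png")
def crop(im,x,y,w,h,W,H): return cv2.resize(im[y:y+h,x:x+w],(W,H),interpolation=cv2.INTER_CUBIC)
# scene rack x4 : 100x75 -> 400x300 ; etc
p=np.zeros((600,800,3),np.uint8)
p[:300,:400]=crop(a,190,175,120,90,400,300)
p[:300,400:]=crop(a,390,165,100,75,400,300)*1
p[300:,:400]=crop(b,285,165,100,75,400,300)
p[300:,400:]=crop(b,210,220,100,75,400,300)
cv2.imwrite("pics/comp0.png",p)
E
```

```text
(no output)
```

View pics/comp0.png

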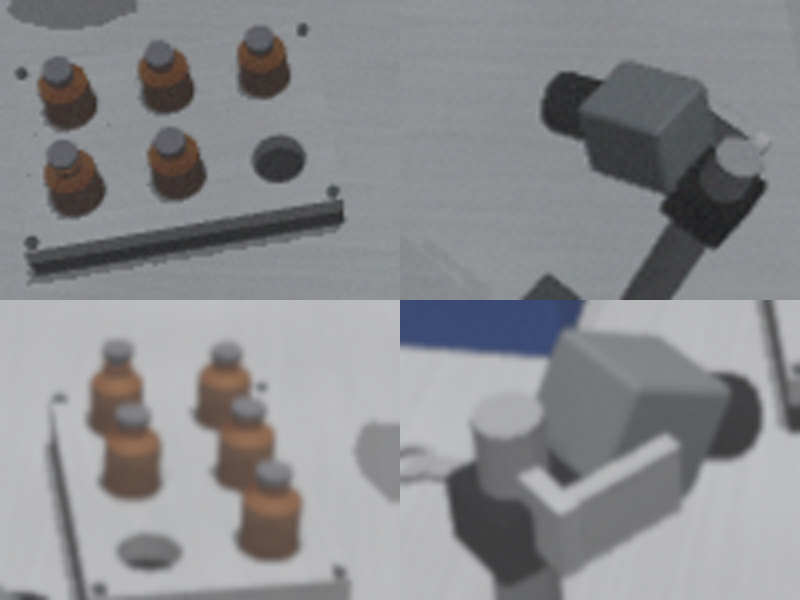

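```bash
python3 - <<'E'
from h import *
np.set_printoptions(precision=4,suppress=True)
S=load("scene0");D=load("side0")
s=lambda x,y:(190+x*.3-.35,175+y*.3-.35); d=lambda x,y:(285+x*.25-.37,165+(y-300)*.25-.37)
T={"raised":((62,152),(117,347)),"b--":((57,67),(226,350)),"b-0":((159,51),(248,406)),"b-+":((259,36),(273,472)),"b+0":((170,137),(132,411)),"pocket":((278,158),(149,552))}
for k,(a,b) in T.items():
    z=.047 if k=="pocket" else .105
    print(k,tri((S,*s(*a)),(D,*d(*b))),atz(S,*s(*a),z),atz(D,*d(*b),z))
s2=lambda x,y:(390+(x-400)*.25-.37,165+y*.25-.37); d2=lambda x,y:(210+(x-400)*.25-.37,220+(y-300)*.25-.37)
C=[((628,62),(727,383)),((584,108),(657,337)),((706,95),(637,385)),((655,133),(568,332))]
P=[tri((S,*s2(*a)),(D,*d2(*b))) for a,b in C];P=np.array(P);print(P)
f=(P[0]+P[1]-P[2]-P[3])/2; w=(P[0]+P[2]-P[1]-P[3])/2
print("len",np.linalg.norm(f),"w",np.linalg.norm(w),"dir",f/np.linalg.norm(f),"slant",np.degrees(np.arcsin(-f[2]/np.linalg.norm(f))),"wdir",w/np.linalg.norm(w))
print("resid",[ (proj(S,p)-s2(*a),proj(D,p)-d2(*b)) for p,(a,b) in zip(P,C)])
E
```

```text
raised [ 0.6089 -0.1918  0.1134] [ 0.6034 -0.1948  0.105 ] [ 0.6111 -0.2055  0.105 ]
b-- [ 0.531  -0.2105  0.1066] [ 0.5285 -0.2117  0.105 ] [ 0.5322 -0.2114  0.105 ]
b-0 [ 0.5125 -0.1328  0.1071] [ 0.5096 -0.1339  0.105 ] [ 0.5136 -0.1345  0.105 ]
b-+ [ 0.4936 -0.0557  0.1054] [ 0.4915 -0.0564  0.105 ] [ 0.4949 -0.0545  0.105 ]
b+0 [ 0.59   -0.1135  0.1087] [ 0.5864 -0.115   0.105 ] [ 0.5917 -0.1177  0.105 ]
pocket [ 0.5709 -0.0376  0.0476] [ 0.5698 -0.038   0.047 ] [ 0.5716 -0.0375  0.047 ]
[[0.5881 0.3496 0.3068]
 [0.6179 0.3237 0.3056]
 [0.616  0.3794 0.3249]
 [0.6435 0.3512 0.3255]]
len 0.04360285860831019 w 0.03942876647858328 dir [-0.614  -0.6572 -0.437 ] slant 25.9155083671919 wdir [-0.7278  0.6857  0.0074]
resid [(array([-0.0912, -0.1885]), array([-0.2664,  0.1627])), (array([0.0031, 0.0061]), array([ 0.0083, -0.0049])), (array([-0.7728, -1.4119]), array([-2.1432,  1.2207])), (array([-0.0778, -0.1369]), array([-0.1983,  0.1099]))]
```

```bash
cat >> h.py <<'E'
def headframe(ox,oy,yaw,s):  # yaw: direction of look (deg), s slant deg
    c,q=np.radians(yaw),np.radians(s); h=np.array([np.cos(c),np.sin(c),0]); k=np.array([0,0,1])
    d=h*np.cos(q)-k*np.sin(q); z=h*np.sin(q)+k*np.cos(q); x=-d; y=np.cross(z,x)
    return np.array([ox,oy,.3]),np.c_[x,y,z]
E
cat > ov.py <<'E'
from h import *
import sys
O,R=headframe(*map(float,sys.argv[1:5])); S=load("scene0");D=load("side0")
def big(c,x,y,w,h,k,name):
    im=cv2.resize(c["frame"][y:y+h,x:x+w,::-1],(w*k,h*k),interpolation=cv2.INTER_CUBIC)
    T=lambda p:tuple(int(v) for v in (proj(c,p)-[x,y]+.5)*k)
    def poly(pts,col): cv2.polylines(im,[np.array([T(O+R@np.array(q)) for q in pts],np.int32)],False,col,1)
    t=np.linspace(0,2*np.pi,40)
    for X,col in((-.063,(0,0,255)),(-.04,(0,255,255))): poly([(X,.017*np.cos(a),.017*np.sin(a)) for a in t],col)
    for X in(float(sys.argv[5]),float(sys.argv[6])): poly([(X,a,b) for a,b in((.023,.023),(-.023,.023),(-.023,-.023),(.023,-.023),(.023,.023))],(0,255,0))
    poly([(-.1,0,0),(.06,0,0)],(255,0,255))
    return im
a=big(S,410,165,80,75,5,"");b=big(D,225,215,80,75,5,"")
cv2.imwrite(f"pics/{sys.argv[7]}.png",np.hstack([a,b]))
print(O+R@[-.183,0,0])
E
python3 ov.py .630 .3656 226.8 26 -.04 .015 ov1
```

```text
[0.51740616 0.24569974 0.21977808]
```

View pics/ov1.png

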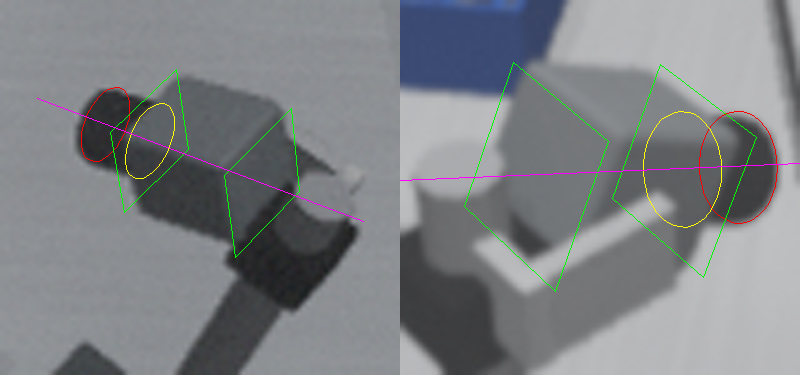

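```bash
python3 -m handwheel '{"hand":[1,1,1,1,1,1,1,1,1,1,1,1,1,1,1,1,1,1],"translation":[[4,3,0],[8,6,0],[12,9,0],[15.5,11.6,0],[19,14.2,0],[22.5,16.9,0],[26,19.5,0],[29.5,22.1,0],[33,24.7,0],[36.5,27.4,-2],[40,30,-4],[44.3,33.2,-7],[44.3,33.2,-7],[44.3,33.2,-7],[44.3,33.2,-7],[44.3,33.2,-7],[44.3,33.2,-7],[44.3,33.2,-7]],"roll":[0.1,0.2,0.3,0.4,0.51,0.51,0.51,0.51,0.51,0.51,0.51,0.51,0.51,0.51,0.51,0.51,0.51,0.51]}' && python3 - <<'E'
from h import *
np.set_printoptions(precision=4,suppress=True)
o=get_obs();print(o["time"],o["tool_pos"],o["tool_rot"],o["joints"],o["wrist_force"])
S=snap("scene","s1");D=snap("side","d1");W=snap("wrist","w1")
def crop(c,x,y,w,h,W_,H): return cv2.resize(c["frame"][y:y+h,x:x+w,::-1],(W_,H),interpolation=cv2.INTER_CUBIC)
p=np.zeros((600,800,3),np.uint8)
p[:300,:400]=crop(S,170,150,120,90,400,300);p[:300,400:]=crop(D,270,130,120,90,400,300)
p[300:,:480]=crop(W,0,0,640,400,480,300)
cv2.imwrite("pics/c1.png",p)
E
```

```text
time: 1.65
tool_pos: [0.6085, -0.1934, 0.1697]
tool_rot: [[0.686, 0.728, 0.001], [0.728, -0.686, -0.001], [0.0, 0.001, -1.0]]
wrist_force: [0.3, -0.4, 0.8]
finger_gap: 0.007
grip_force: 0.0
1.65 [ 0.6085 -0.1934  0.1697] [[ 0.6856  0.728   0.0009]
 [ 0.728  -0.6856 -0.0007]
 [ 0.0001  0.0012 -1.    ]] [-28.2317  33.6247  65.5454  -0.0119  80.7628  15.0528] [ 0.2707 -0.4062  0.7535]
```

View pics/c1.png

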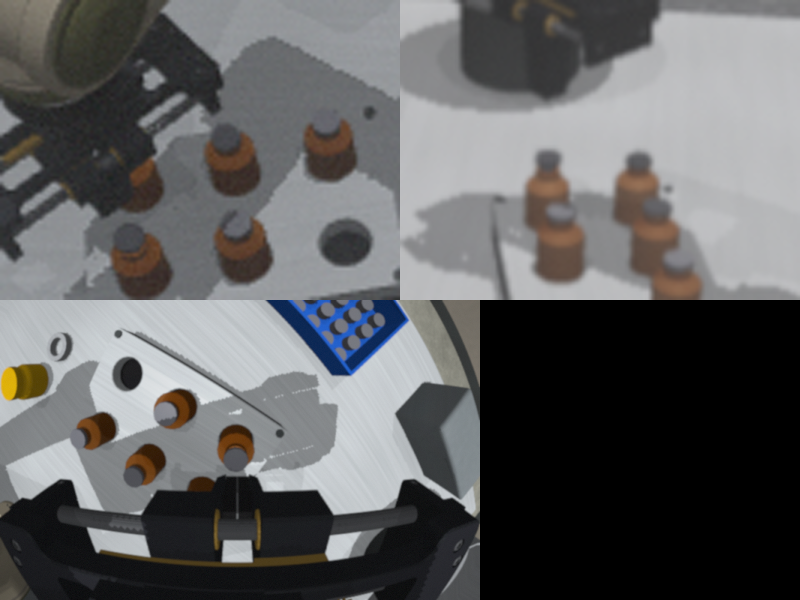

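```bash
cat >> h.py <<'E'
def wray(c,o,u,v):
    f=200/np.tan(np.radians(c["vertical_fov"]/2)); x,y=u-c["cx"],v-c["cy"]; r=np.hypot(x,y); th=r/f
    d=np.array([np.sin(th)*x/r,np.sin(th)*y/r,np.cos(th)]); T=c["tool_from_camera"]; R=o["tool_rot"]
    return o["tool_pos"]+R@T[:3,3], R@T[:3,:3]@d
E
python3 - <<'E'
from h import *
np.set_printoptions(precision=4,suppress=True)
o=get_obs();W=load("w1");S=load("s1");D=load("d1")
k=4/3
for n,(u,v),z in(("raised",(235,458),.113),("b+0",(166,413),.105),("b-0",(135,476),.105),("b-+",(79,438),.105),("pocket",(128,374),.047)):
    p,d=wray(W,o,u*k,(v-300)*k); print(n,p+d*(z-p[2])/d[2])
t=o["tool_pos"];q=(proj(S,t)-[170,150])/.3;print("tcp scene crop",q,"side",(proj(D,t)-[270,130])/.3+[400,0])
E
```

```text
raised [ 0.6097 -0.1895  0.113 ]
b+0 [ 0.591  -0.1148  0.105 ]
b-0 [ 0.516 -0.134  0.105]
b-+ [ 0.4964 -0.0571  0.105 ]
pocket [ 0.5717 -0.0386  0.047 ]
tcp scene crop [110.3354 197.9654] side [548.7694  94.0719]
```

```bash
python3 -m handwheel '{"hand":[1,1,1,1,1,1,1,1,1,1,1,1],"translation":[[0,0.2,-2],[0,0.2,-4],[0,0.2,-5],[0,0.2,-5.4],[0,0.2,-5.6],[0,0.2,-5.8],[0,0.2,-6.0],[0,0.2,-6.2],[0,0.2,-6.3],[0,0.2,-6.4],[0,0.2,-6.4],[0,0.2,-6.4]],"roll":[0,0,0,0,0,0,0,0,0,0,0,0]}'
```

```text
time: 2.8
tool_pos: [0.6097, -0.1907, 0.1067]
tool_rot: [[0.685, 0.729, 0.003], [0.729, -0.685, -0.002], [0.001, 0.003, -1.0]]
wrist_force: [-1.7, 0.3, 5.4]
finger_gap: 0.006
grip_force: 2.6
```

```bash
python3 -m handwheel '{"hand":[1,1,1,1,1,1],"translation":[[0,0,-0.1],[0,0,-0.2],[0,0,-0.3],[0,0,-0.4],[0,0,-0.4],[0,0,-0.4]],"roll":[0,0,0,0,0,0]}'
```

```text
time: 3.3
tool_pos: [0.6105, -0.191, 0.1054]
tool_rot: [[0.684, 0.729, 0.006], [0.729, -0.684, -0.004], [0.002, 0.007, -1.0]]
wrist_force: [-4.4, 1.8, 19.7]
finger_gap: 0.007
grip_force: 10.3
```

```bash
python3 -m handwheel '{"hand":[1,1,1,1,-0.36,-0.36,-0.36,-0.36,-0.36,-0.36,-0.36,-0.36],"translation":[[0,0,0],[0,0,0],[0,0,2],[0,0,4.5],[0,0,5],[0,0,5],[0,0,5],[0,0,5],[0,0,5],[0,0,5],[0,0,5],[0,0,5]],"roll":[0,0,0,0,0,0,0,0,0,0,0,0]}' && python3 - <<'E'
from h import *
np.set_printoptions(precision=4,suppress=True)
o=get_obs();print(o["tool_pos"])
S=snap("scene","s2");D=snap("side","d2");W=snap("wrist","w2")
def crop(c,x,y,w,h,W_,H): return cv2.resize(c["frame"][y:y+h,x:x+w,::-1],(W_,H),interpolation=cv2.INTER_CUBIC)
cv2.imwrite("pics/c2.png",np.hstack([crop(D,285,165,80,80,400,400),crop(W,220,140,200,200,400,400)]))
E
```

```text
time: 4.3
tool_pos: [0.609, -0.1903, 0.1503]
tool_rot: [[0.685, 0.729, -0.001], [0.729, -0.685, 0.0], [-0.0, -0.001, -1.0]]
wrist_force: [0.1, 0.2, 0.2]
finger_gap: 0.583
grip_force: 0.0
[ 0.609  -0.1903  0.1503]
```

View pics/c2.png

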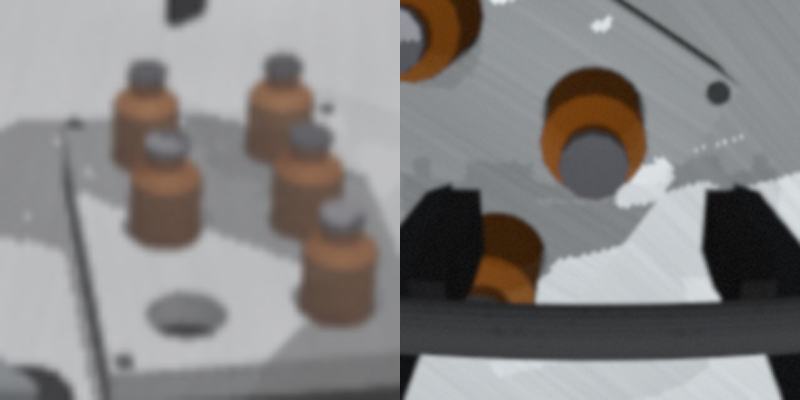

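```bash
python3 -m handwheel '{"hand":[-0.36,-0.36,-0.36,-0.36,-0.36,-0.36,-0.36,-0.36,1,1,1,1,1,1,1,1,1],"translation":[[0,0,-1],[0,0,-3],[0,0,-5],[0,0,-7],[0,0,-8.5],[0,0,-9.5],[0,0,-9.9],[0,0,-9.9],[0,0,-9.9],[0,0,-9.9],[0,0,-9.9],[0,0,-9.9],[0,0,-9.9],[0,0,-9.9],[0,0,-9.9],[0,0,-9.9],[0,0,-9.9]],"roll":[0,0,0,0,0,0,0,0,0,0,0,0,0,0,0,0,0]}'
```

```text
time: 5.87
tool_pos: [0.6094, -0.1905, 0.0526]
tool_rot: [[0.685, 0.729, 0.001], [0.729, -0.685, -0.001], [0.0, 0.001, -1.0]]
wrist_force: [-1.4, 0.4, 6.5]
finger_gap: 0.446
grip_force: 30.0
```

```bash
python3 -m handwheel '{"hand":[1,1,1,1,1,1,1,1,1,1,1,1],"translation":[[0,0,1],[0,0,1.8],[0,0,1.8],[-0.17,-0.18,1.8],[-0.34,-0.36,1.8],[-0.51,-0.55,1.8],[-0.68,-0.73,1.8],[-0.86,-0.91,1.8],[-1.03,-1.09,1.8],[-1.2,-1.28,1.8],[-1.37,-1.46,1.8],[-1.37,-1.46,1.8]],"roll":[0,0,0,0,0,0,0,0,0,0,0,0]}'
python3 - <<'E'
from h import *
S=snap("scene","s3");D=snap("side","d3");W=snap("wrist","w3")
def crop(c,x,y,w,h,W_,H): return cv2.resize(c["frame"][y:y+h,x:x+w,::-1],(W_,H),interpolation=cv2.INTER_CUBIC)
cv2.imwrite("pics/c3.png",np.hstack([crop(D,275,145,80,80,400,400),crop(W,220,140,200,200,400,400)]))
E
```

```text
time: 6.87
tool_pos: [0.5968, -0.2042, 0.0714]
tool_rot: [[0.685, 0.729, 0.005], [0.729, -0.685, 0.001], [0.004, 0.003, -1.0]]
wrist_force: [4.7, 7.4, 9.3]
finger_gap: 0.442
grip_force: 30.0
```

View pics/c3.png

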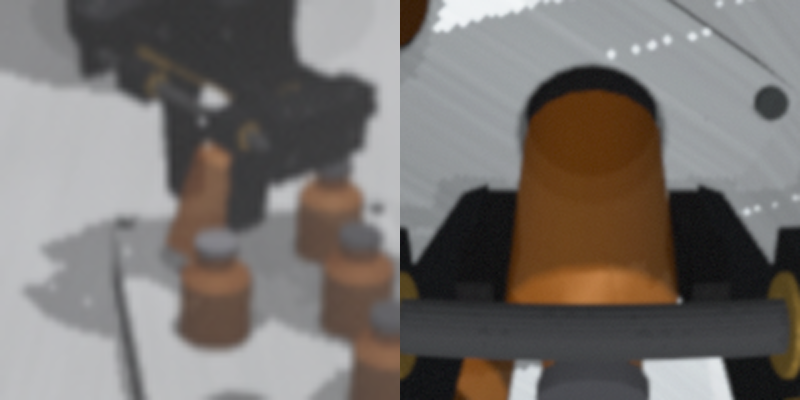

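```bash
python3 -m handwheel '{"hand":[1,1,1,1,1,1,1,1,1,1,1,1],"translation":[[-0.1,-0.11,0],[-0.2,-0.22,0],[-0.2,-0.22,0],[-0.2,-0.22,1],[-0.2,-0.22,2],[-0.2,-0.22,4],[-0.2,-0.22,7],[-0.2,-0.22,10],[-0.2,-0.22,13.5],[-0.2,-0.22,13.5],[-0.2,-0.22,13.5],[-0.2,-0.22,13.5]],"roll":[0,0,0,0,0,0,0,0,0,0,0,0]}'
```

```text
time: 8.02
tool_pos: [0.5928, -0.2071, 0.2039]
tool_rot: [[0.685, 0.729, -0.002], [0.729, -0.685, 0.001], [-0.001, -0.002, -1.0]]
wrist_force: [-0.2, -0.1, -2.3]
finger_gap: 0.441
grip_force: 30.0
```

```bash
python3 -m handwheel '{"hand":[1,1,1,1,1,1,1,1,1,1,1,1,1,1,1,1,1,1,1,1],"translation":[[-0.2,1,0.1],[-0.5,3,0.2],[-1,6,0.3],[-1.5,9,0.3],[-2,12,0.3],[-2.6,15,0.3],[-3.1,18,0.3],[-3.6,21,0.3],[-4.1,24,0.3],[-4.6,27,0.3],[-5.1,30,0.3],[-5.6,33,0.3],[-6.1,36,0.3],[-6.6,39,0.3],[-7.1,41.5,0.3],[-7.4,43.5,0.3],[-7.6,44.5,0.3],[-7.7,45.1,0.3],[-7.7,45.1,0.3],[-7.7,45.1,0.3]],"roll":[0,0,0,0,0,0,0,0,0,0,0,0,0,0,0,0,0,0,0,0]}'
python3 - <<'E'
from h import *
np.set_printoptions(precision=4,suppress=True)
o=get_obs();S=snap("scene","s4");D=snap("side","d4");W=snap("wrist","w4")
vp=np.array([.5174,.2457,.2198])
ps=(proj(S,vp)).astype(int);pd=proj(D,vp).astype(int);print(ps,pd)
def crop(c,x,y,w,h,W_,H): return cv2.resize(c["frame"][y:y+h,x:x+w,::-1],(W_,H),interpolation=cv2.INTER_CUBIC)
p=np.zeros((600,800,3),np.uint8)
p[:400,:400]=crop(S,ps[0]-60,ps[1]-60,120,120,400,400);p[:400,400:]=crop(D,pd[0]-60,pd[1]-60,120,120,400,400)
p[400:,:320]=crop(W,0,0,640,400,320,200)
cv2.imwrite("pics/c4.png",p)
E
```

```text
time: 9.68
tool_pos: [0.5164, 0.2433, 0.2074]
tool_rot: [[0.685, 0.729, -0.001], [0.729, -0.685, -0.001], [-0.001, -0.0, -1.0]]
wrist_force: [-0.1, -0.5, -0.9]
finger_gap: 0.442
grip_force: 30.0
[388 173] [341 245]
```

View pics/c4.png

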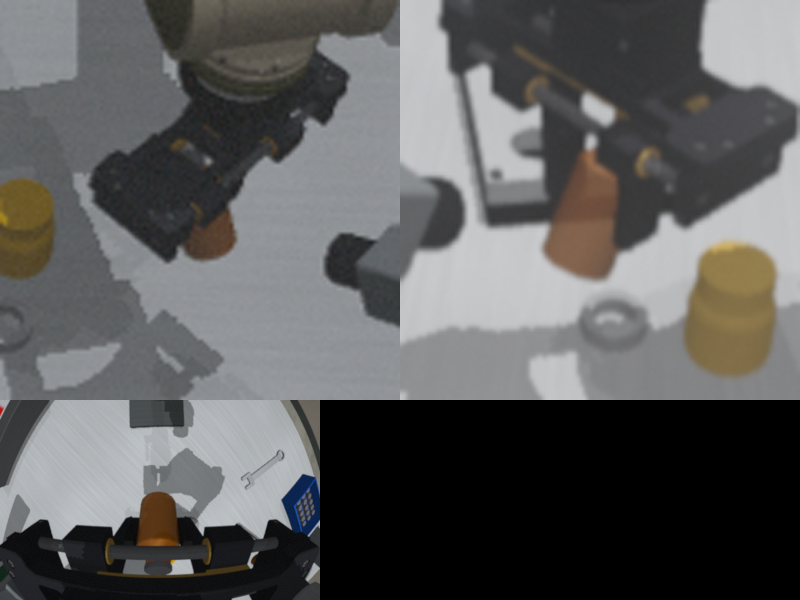

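```bash
cat > fit.py <<'E'
from h import *
import sys
tag=sys.argv[1]
o=get_obs();S,D,W=[load(a+tag) for a in "sdw"]
hd=np.array([-.684,-.729,0]);yv=np.array([.729,-.684,0]);k=np.array([0,0,1.])
G=o["tool_pos"]+[0,0,.019]
def wproj(p):
    T=W["tool_from_camera"];f=200/np.tan(np.radians(W["vertical_fov"]/2))
    q=T[:3,:3].T@(o["tool_rot"].T@(p-o["tool_pos"])-T[:3,3]);r=np.hypot(q[0],q[1]);th=np.arctan2(r,q[2])
    return np.array([W["cx"]+f*th*q[0]/r,W["cy"]+f*th*q[1]/r])
def amber(c):
    H=cv2.cvtColor(c["frame"],cv2.COLOR_RGB2HSV); return ((H[...,0]<18)&(H[...,1]>90)&(H[...,2]>30)).astype(np.uint8)
ph=np.linspace(0,2*np.pi,60)
def pts(t,g,e):
    a=hd*np.sin(t)+k*np.cos(t);n=np.cross(yv,a); B=G-g*a+e*n
    return [B+z*a+r*(np.cos(q)*n+np.sin(q)*yv) for z,r in((0,.0192),(.001,.02),(.058,.02)) for q in ph],B
def sil(P,pr):
    m=np.zeros((400,640),np.uint8);h=cv2.convexHull(np.array([pr(p) for p in P],np.float32)*16).astype(np.int32)
    cv2.fillConvexPoly(m,h,1,shift=4);return m
M=dict(side=(amber(D),lambda p:proj(D,p),(slice(258,295),slice(300,420))),wrist=(amber(W),wproj,(slice(170,262),slice(240,400))),scene=(amber(S),lambda p:proj(S,p),(slice(178,200),slice(375,410))))
def cost(x,names):
    P,_=pts(*x);s=0
    for n in names:
        m,pr,w=M[n];q=sil(P,pr); s+=(m[w]!=q[w]).sum()/max(1,m[w].sum())
    return s
from itertools import product
for names in(["side"],["wrist"],["scene"],["side","wrist","scene"]):
    b=sorted((cost((np.radians(t),g,e),names),t,g,e) for t,g,e in product(range(10,42,2),np.arange(.038,.055,.002),(-.002,0,.002)))
    print(names,[tuple(np.round(q,4)) for q in b[:4]])
c,t,g,e=b[0];P,B=pts(np.radians(t),g,e);a=hd*np.sin(np.radians(t))+k*np.cos(np.radians(t));print("middle",B+.04*a,"base",B)
E
python3 fit.py 4
```

```text
['side'] [(np.float64(0.1579), np.float64(40.0), np.float64(0.04), np.float64(-0.002)), (np.float64(0.1805), np.float64(40.0), np.float64(0.038), np.float64(-0.002)), (np.float64(0.1955), np.float64(34.0), np.float64(0.038), np.float64(-0.002)), (np.float64(0.1955), np.float64(40.0), np.float64(0.04), np.float64(0.0))]
['wrist'] [(np.float64(0.0138), np.float64(14.0), np.float64(0.054), np.float64(0.002)), (np.float64(0.0176), np.float64(14.0), np.float64(0.05), np.float64(0.0)), (np.float64(0.0195), np.float64(12.0), np.float64(0.052), np.float64(0.0)), (np.float64(0.0212), np.float64(18.0), np.float64(0.048), np.float64(0.002))]
['scene'] [(np.float64(0.7364), np.float64(18.0), np.float64(0.038), np.float64(-0.002)), (np.float64(0.7636), np.float64(16.0), np.float64(0.038), np.float64(-0.002)), (np.float64(0.7636), np.float64(22.0), np.float64(0.038), np.float64(0.0)), (np.float64(0.7636), np.float64(24.0), np.float64(0.038), np.float64(0.0))]
['side', 'wrist', 'scene'] [(np.float64(1.1394), np.float64(26.0), np.float64(0.038), np.float64(-0.002)), (np.float64(1.157), np.float64(28.0), np.float64(0.038), np.float64(0.0)), (np.float64(1.1645), np.float64(32.0), np.float64(0.038), np.float64(0.0)), (np.float64(1.1762), np.float64(28.0), np.float64(0.038), np.float64(-0.002))]
middle [0.51730318 0.24358732 0.22935845] base [0.52929702 0.25637023 0.19340668]
```

```bash
cat > ov2.py <<'E'
import sys
exec(open("fit.py").read().split("from itertools")[0])
out=[]
for n,c,(x,y,w),K in(("side",D,(310,215,65),6),("wrist",W,(240,160,160),2.5),):
    s=int(w*K);im=cv2.resize(c["frame"][y:y+w,x:x+w,::-1],(s,s),interpolation=cv2.INTER_CUBIC)
    m,pr,_=M[n]
    for t,col in((18,(255,0,0)),(26,(0,255,0)),(34,(0,0,255))):
        P,_=pts(np.radians(t),.0465,0);q=(np.array([pr(p) for p in P])-[x,y]+.5)*K
        cv2.polylines(im,[q[60:120].astype(np.int32)],True,col,1);cv2.polylines(im,[cv2.convexHull(q.astype(np.float32)).astype(np.int32)],True,col,1)
    mm=cv2.resize(m[y:y+w,x:x+w],(s,s),interpolation=cv2.INTER_NEAREST);cs,_=cv2.findContours(mm,cv2.RETR_EXTERNAL,cv2.CHAIN_APPROX_NONE);cv2.drawContours(im,cs,-1,(255,255,0),1)
    out.append(cv2.resize(im,(400,400)))
cv2.imwrite("pics/ov2.png",np.hstack(out))
E
python3 ov2.py 4
```

```text
(no output)
```

View pics/ov2.png

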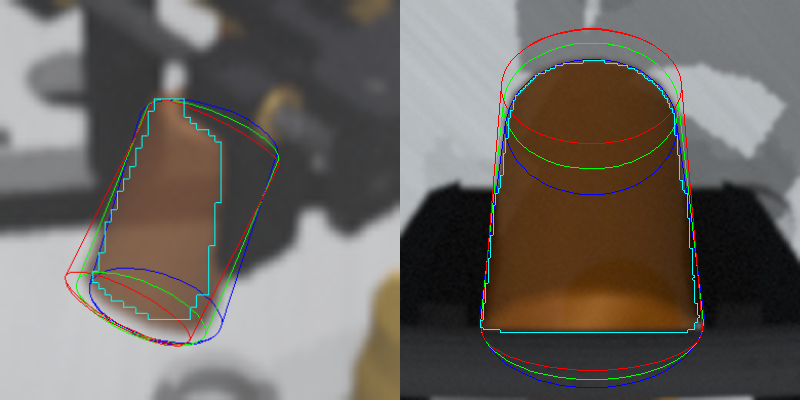

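```bash
sed -i 's/H\[...,1\]>90/H[...,1]>TH/; s/^def amber(c)/TH=55\ndef amber(c)/' fit.py
sed -i 's/for names in.*/for names in(["side"],["wrist"],["side","wrist"]):/; s/(-.002,0,.002))/(-.001,0,.001))/' fit.py
python3 - <<'E'
import sys;sys.argv=["",'4']
exec(open("fit.py").read().split("from itertools")[0])
H=cv2.cvtColor(D["frame"],cv2.COLOR_RGB2HSV)
for r in(262,266,268,270,272): print(r,H[r,322:350,1].tolist(),H[r,322:350,0].tolist())
for t in range(12,36,3): print(t,[round(float(min(cost((np.radians(t),g,0),["wrist"]) for g in(gg,))),3) for gg in np.arange(.038,.053,.002)])
E
python3 fit.py 4
```

```text
262 [4, 4, 7, 37, 77, 97, 103, 101, 105, 104, 103, 103, 103, 102, 102, 100, 101, 99, 95, 94, 91, 91, 80, 31, 1, 4, 4, 4] [110, 110, 6, 10, 12, 12, 12, 12, 12, 12, 12, 12, 12, 12, 12, 12, 12, 12, 11, 12, 12, 12, 12, 9, 0, 110, 110, 110]
266 [3, 4, 4, 3, 3, 3, 1, 6, 17, 33, 58, 79, 92, 96, 97, 101, 98, 94, 92, 88, 83, 48, 11, 1, 4, 4, 4, 4] [120, 110, 110, 105, 120, 105, 150, 8, 8, 11, 11, 11, 11, 12, 12, 12, 11, 12, 11, 12, 12, 12, 9, 120, 110, 100, 110, 110]
268 [4, 4, 4, 4, 4, 4, 4, 5, 3, 3, 1, 4, 11, 19, 27, 33, 40, 48, 48, 38, 23, 8, 1, 3, 4, 5, 4, 4] [110, 110, 110, 110, 110, 100, 110, 105, 105, 120, 120, 10, 9, 10, 9, 9, 10, 11, 12, 12, 12, 6, 120, 120, 110, 105, 110, 120]
270 [5, 5, 4, 4, 4, 4, 5, 4, 4, 4, 4, 4, 3, 4, 3, 3, 3, 3, 3, 1, 3, 4, 4, 4, 4, 4, 4, 4] [113, 113, 110, 100, 110, 100, 105, 110, 110, 110, 110, 110, 120, 110, 105, 120, 120, 105, 120, 90, 105, 120, 110, 110, 110, 120, 120, 110]
272 [4, 4, 4, 4, 4, 4, 4, 5, 4, 4, 4, 4, 4, 4, 4, 4, 4, 4, 5, 4, 4, 4, 4, 4, 4, 4, 4, 4] [110, 110, 110, 110, 110, 100, 110, 113, 110, 110, 110, 110, 110, 120, 110, 110, 110, 120, 113,
[... 856 characters left out ...]
4(0.0128), np.float64(16.0), np.float64(0.05), np.float64(0.001)), (np.float64(0.016), np.float64(14.0), np.float64(0.052), np.float64(0.001)), (np.float64(0.0168), np.float64(16.0), np.float64(0.048), np.float64(0.0)), (np.float64(0.0179), np.float64(14.0), np.float64(0.05), np.float64(0.0))]
['side', 'wrist'] [(np.float64(0.1835), np.float64(28.0), np.float64(0.04), np.float64(0.0)), (np.float64(0.1926), np.float64(28.0), np.float64(0.04), np.float64(-0.001)), (np.float64(0.2021), np.float64(26.0), np.float64(0.04), np.float64(0.0)), (np.float64(0.2027), np.float64(30.0), np.float64(0.04), np.float64(0.001))]
middle [0.51667332 0.24291603 0.22668473] base [0.52951806 0.25660582 0.19136683]
```

```bash
python3 - <<'E'
import sys;sys.argv=["",'4']
exec(open("fit.py").read().split("from itertools")[0])
H=cv2.cvtColor(D["frame"],cv2.COLOR_RGB2HSV)[...,1].astype(float); Hh=cv2.cvtColor(D["frame"],cv2.COLOR_RGB2HSV)[...,0]
A=np.where(Hh<25,H,0)
rows=np.arange(236,259);L=[]
for r in rows:
    u=next(u for u in range(312,350) if A[r,u]>50 and A[r,u+1]>50); L.append(u-1+(50-A[r,u-1])/(A[r,u]-A[r,u-1]))
print(np.round(L,1)); print("edge slope",np.polyfit(rows,L,1)[0])
for t in range(14,40,4):
    P,_=pts(np.radians(t),.0445,0);m=cv2.convexHull(np.array([proj(D,p) for p in P],np.float32))[:,0]
    big=np.zeros((400*8,640*8),np.uint8);cv2.fillConvexPoly(big,(m*8).astype(np.int32),1)
    l=[np.argmax(big[r*8+4])/8 for r in rows];print(t,np.polyfit(rows,l,1)[0],np.round(np.array(L)-l,1)[::5])
c=W["frame"].astype(int)
print("col314",[(r,c[r,314].tolist()) for r in range(296,372,3)])
cv2.imwrite("pics/last.png",cv2.resize(W["frame"][280:380,260:370,::-1],None,fx=5,fy=5,interpolation=cv2.INTER_CUBIC))
E
```

```text
[331.9 331.5 331.2 330.8 330.4 329.9 329.5 329.1 328.7 328.4 327.9 327.4
 327.  326.6 326.3 326.1 326.  325.9 325.5 325.3 325.  324.5 324.1]
edge slope -0.3508782731790886
14 -0.2499999999999989 [ 0.8 -0.  -0.7 -1.2 -1.1]
18 -0.29891304347826103 [ 0.5 -0.  -0.5 -0.7 -0.4]
22 -0.34819664031620373 [ 0.5  0.2 -0.1 -0.1  0.5]
26 -0.39846837944663677 [0.4 0.4 0.4 0.6 1.5]
30 -0.45219861660078725 [0.4 0.6 0.9 1.4 2.5]
34 -0.49999999999999417 [0.4 0.9 1.4 2.1 3.5]
38 -0.5457015810276659 [0.4 1.1 1.9 2.9 4.5]
col314 [(296, [42, 44, 45]), (299, [44, 46, 46]), (302, [45, 45, 48]), (305, [48, 48, 52]), (308, [51, 51, 53]), (311, [54, 55, 58]), (314, [54, 54, 55]), (317, [52, 54, 56]), (320, [51, 51, 53]), (323, [51, 51, 55]), (326, [52, 53, 56]), (329, [52, 53, 56]), (332, [54, 54, 59]), (335, [58, 58, 63]), (338, [59, 59, 62]), (341, [59, 59, 63]), (344, [59, 60, 64]), (347, [58, 58, 62]), (350, [71, 61, 41]), (353, [68, 54, 23]), (356, [31, 28, 22]), (359, [14, 12, 16]), (362, [13, 14, 15]), (365, [12, 17, 15]), (368, [14, 15, 14]), (371, [13, 13, 16])]
```

```bash
python3 - <<'E'
from h import *
from scipy.optimize import least_squares
np.set_printoptions(precision=2,suppress=True)
lsd=cv2.createLineSegmentDetector()
segs=[]
for tags,(x,y,w,h) in((("scene0","s1","s2","s3"),(415,170,65,55)),(("side0","d1","d2","d3"),(225,220,80,70))):
    cs=[load(t) for t in tags];im=np.mean([cv2.cvtColor(c["frame"],cv2.COLOR_RGB2GRAY).astype(np.float32) for c in cs],0)[y:y+h,x:x+w]
    im=cv2.resize(im,None,fx=4,fy=4,interpolation=cv2.INTER_CUBIC)
    im=cv2.normalize(im,None,0,255,cv2.NORM_MINMAX).astype(np.uint8)
    for l in lsd.detect(im)[0][:,0]:
        p=l.reshape(2,2)/4+[x,y]-.375
        if np.hypot(*(p[1]-p[0]))>7: segs.append((cs[0],p,tags[0]))
def res(v,sg):
    q,s=np.radians(v);d=np.array([np.cos(q)*np.cos(s),np.sin(q)*np.cos(s),-np.sin(s)]);r=[]
    for c,p,_ in sg:
        a,b=ray(c,*p[0])[1],ray(c,*p[1])[1];n=np.cross(a,b);m=(a+b)/2;n/=np.linalg.norm(n)
        dp=d-m*(d@m); r.append(np.degrees(np.arcsin(n@dp/np.linalg.norm(dp))))
    return np.array(r)
R=res([226.8,26],segs)
for (c,p,t),r in zip(segs,R): print(t,p.ravel(),round(np.hypot(*(p[1]-p[0])),1),round(r,1))
good=[s for s,r in zip(segs,R) if abs(r)<10]
s=least_squares(lambda v:res(v,good),[226.8,26],loss="soft_l1",f_scale=1.5);print(s.x,res(s.x,good))
E
```

```text
scene0 [479.59 214.12 470.98 224.33] 13.4 74.4
scene0 [466.4  191.58 477.33 199.06] 13.2 15.2
scene0 [433.56 199.49 424.19 195.33] 10.2 -2.6
scene0 [455.72 213.2  436.87 206.94] 19.9 3.8
scene0 [437.43 206.85 435.54 199.68] 7.4 -53.4
scene0 [440.61 184.97 433.6  191.73] 9.7 66.4
scene0 [454.9  182.1  463.44 184.21] 8.8 -5.2
scene0 [458.02 210.82 466.95 200.66] 13.5 -72.4
scene0 [463.65 224.11 457.75 219.81] 7.3 -14.1
scene0 [435.19 192.31 454.47 198.84] 20.4 -2.0
scene0 [454.14 198.2  464.79 186.97] 15.5 -69.2
side0 [299.08 241.15 300.36 252.67] 11.6 -85.4
side0 [297.6  256.66 291.39 259.93] 7.0 -23.9
side0 [250.39 267.03 244.25 260.6 ] 8.9 50.0
side0 [233.42 288.92 224.28 279.31] 13.3 52.0
side0 [287.33 236.76 295.63 238.61] 8.5 -13.2
side0 [275.99 252.7  250.1  267.1 ] 29.6 -25.5
side0 [302.78 219.67 303.6  228.18] 8.5 -82.9
side0 [256.11 219.35 253.23 227.17] 8.3 -71.8
side0 [247.63 233.99 224.67 232.26] 23.0 4.4
side0 [285.76 259.65 278.96 273.12] 15.1 -58.8
side0 [238.76 263.87 249.91 274.02] 15.1 -46.5
side0 [303.32 241.95 299.42 219.47] 22.8 79.6
side0 [243.16 244.38 246.75 235.08] 10.0 69.1
side0 [240.63 253.8  246.08 247.67] 8.2 47.0
side0 [254.42 270.01 277.91 256.97] 26.9 24.9
side0 [279.04 272.18 250.67 288.97] 33.0 -24.1
side0 [303.48 251.62 302.92 242.  ] 9.6 88.5
side0 [272.9  227.73 286.86 237.62] 17.1 -35.2
side0 [232.18 254.43 240.89 253.1 ] 8.8 6.0
side0 [290.44 248.85 292.28 241.5 ] 7.6 74.5
side0 [242.41 271.37 243.79 283.15] 11.9 -87.3
side0 [246.63 256.41 254.26 263.21] 10.2 -44.9
side0 [255.12 227.22 273.54 228.38] 18.5 -2.9
side0 [232.21 269.09 239.43 269.52] 7.2 -8.4
side0 [286.4  257.56 290.02 248.81] 9.5 64.9
side0 [270.08 242.36 290.43 242.95] 20.4 -3.1
side0 [279.61 267.59 279.55 257.91] 9.7 86.9
[227.29  29.08] [-5.29  1.2  -2.45  0.69  1.18  9.09  0.58 -5.42  0.35]
```

```bash
python3 -m handwheel '{"hand":[1,1,1,1,1,1,1,1,1,1,1,1,1,1,1,1,1,1,1,1],"translation":[[0.2,-1,0],[0.5,-3,0],[1,-6,0],[1.5,-9,0],[2,-12,0],[2.6,-15,0],[3.1,-18,0],[3.7,-21,0],[4.2,-24,0],[4.7,-27,0],[5.3,-30,0],[5.8,-33,0],[6.4,-36,0],[6.9,-39,0],[7.4,-41.5,0],[7.8,-43.5,0],[8,-44.5,0],[8,-44.7,0],[8,-44.7,0],[8,-44.7,0]],"roll":[0,0,0,0,0,0,0,0,0,0,0,0,0,0,0,0,0,0,0,0]}'
```

```text
time: 11.5
tool_pos: [0.5961, -0.2023, 0.2078]
tool_rot: [[0.684, 0.729, -0.0], [0.729, -0.684, 0.0], [0.0, -0.0, -1.0]]
wrist_force: [0.1, -0.6, 0.0]
finger_gap: 0.442
grip_force: 30.0
```

```bash
python3 -m handwheel '{"hand":[1,1,1,1,1,1,1,1,1,1],"translation":[[0,0,-2],[0,0,-5],[0,0,-8],[0,0,-10.5],[0,0,-12],[0,0,-13],[0,0,-13.6],[0,0,-14.1],[0,0,-14.1],[0,0,-14.1]],"roll":[0,0,0,0,0,0,0,0,0,0]}'
```

```text
time: 12.33
tool_pos: [0.5968, -0.203, 0.0676]
tool_rot: [[0.684, 0.729, 0.001], [0.729, -0.684, -0.001], [0.0, 0.001, -1.0]]
wrist_force: [0.9, 0.1, -1.6]
finger_gap: 0.444
grip_force: 30.0
```

Contact-free in the pocket mouth. I push on another 8 mm along the look direction to add lean.

```bash
python3 -m handwheel '{"hand":[1,1,1,1,1,1],"translation":[[-0.14,-0.15,0],[-0.27,-0.29,0],[-0.41,-0.44,0],[-0.55,-0.59,0],[-0.55,-0.59,0],[-0.55,-0.59,0]],"roll":[0,0,0,0,0,0]}'
```

```text
time: 12.83
tool_pos: [0.5921, -0.2084, 0.0681]
tool_rot: [[0.685, 0.729, 0.004], [0.729, -0.685, 0.001], [0.003, 0.003, -1.0]]
wrist_force: [5.8, 5.5, 0.9]
finger_gap: 0.441
grip_force: 30.0
```

```bash
python3 -m handwheel '{"hand":[1,1,1,1,1,1,1,1,1],"translation":[[0,0,1],[0,0,2],[0,0,4],[0,0,7],[0,0,10],[0,0,12.5],[0,0,13.3],[0,0,13.3],[0,0,13.3]],"roll":[0,0,0,0,0,0,0,0,0]}'
```

```text
time: 13.58
tool_pos: [0.5905, -0.209, 0.1991]
tool_rot: [[0.685, 0.729, -0.001], [0.729, -0.685, 0.0], [-0.0, -0.001, -1.0]]
wrist_force: [0.2, -0.1, -0.6]
finger_gap: 0.44
grip_force: 30.0
```

```bash
python3 -m handwheel '{"hand":[1,1,1,1,1,1,1,1,1,1,1,1,1,1,1,1,1,1,1,1],"translation":[[-0.2,1,0],[-0.5,3,0],[-1,6,0],[-1.5,9,0],[-2,12,0],[-2.5,15,0],[-2.9,18,0],[-3.4,21,0],[-3.9,24,0],[-4.4,27,0],[-4.9,30,0],[-5.3,33,0],[-5.8,36,0],[-6.3,39,0],[-6.8,41.5,0],[-7.1,43.5,-0.1],[-7.2,44.8,-0.1],[-7.3,45.4,-0.1],[-7.3,45.4,-0.1],[-7.3,45.4,-0.1]],"roll":[0,0,0,0,0,0,0,0,0,0,0,0,0,0,0,0,0,0,0,0]}'
python3 - <<'E'
import sys
from h import *
S=snap("scene","s5");D=snap("side","d5");W=snap("wrist","w5")
sys.argv=["",'5']
exec(open("fit.py").read().split("from itertools")[0])
C=cv2.cvtColor(D["frame"],cv2.COLOR_RGB2HSV);A=np.where(C[...,0]<25,C[...,1].astype(float),0)
rows=np.arange(240,261);L=[]
for r in rows:
    u=next(u for u in range(306,360) if A[r,u]>50 and A[r,u+1]>50); L.append(u-1+(50-A[r,u-1])/(A[r,u]-A[r,u-1]))
print(np.round(L,1),"edge slope",np.polyfit(rows,L,1)[0])
for t in range(18,38,4):
    P,_=pts(np.radians(t),.043,0);m=cv2.convexHull(np.array([proj(D,p) for p in P],np.float32))[:,0]
    big=np.zeros((3200,5120),np.uint8);cv2.fillConvexPoly(big,(m*8).astype(np.int32),1)
    l=[np.argmax(big[r*8+4])/8 for r in rows];print(t,np.polyfit(rows,l,1)[0],np.round(np.array(L)-l,1)[::5])
for t in range(18,37,3): print(t,[round(float(cost((np.radians(t),g,0),["wrist"])),3) for g in np.arange(.034,.051,.002)])
vp=np.array([.519,.2465,.213]);pd=proj(D,vp).astype(int);ps=proj(S,vp).astype(int)
f=lambda c,x,y:cv2.resize(c["frame"][y-50:y+50,x-50:x+50,::-1],(400,400),interpolation=cv2.INTER_CUBIC)
cv2.imwrite("pics/c5.png",np.hstack([f(S,*ps),f(D,*pd)]))
E
```

```text
time: 15.25
tool_pos: [0.5179, 0.2444, 0.1983]
tool_rot: [[0.685, 0.729, -0.001], [0.729, -0.685, -0.001], [-0.001, -0.0, -1.0]]
wrist_force: [-0.6, -0.5, -1.1]
finger_gap: 0.446
grip_force: 30.0
[331.3 330.7 330.2 329.7 329.2 328.5 328.1 327.6 327.1 326.4 325.8 325.5
 325.4 325.3 325.  324.4 324.  323.4 323.  322.5 322. ] edge slope -0.44856126895377596
18 -0.30243506493506567 [ 0.9 -0.4 -1.4 -1.3 -2.3]
22 -0.35113636363636125 [ 0.9 -0.1 -1.  -0.7 -1.4]
26 -0.40324675324675413 [ 0.7 -0.1 -0.7 -0.1 -0.5]
30 -0.44886363636363236 [ 0.7  0.1 -0.3  0.5  0.4]
34 -0.49999999999999745 [0.7 0.4 0.2 1.3 1.4]
18 [0.226, 0.199, 0.175, 0.151, 0.128, 0.105, 0.083, 0.061, 0.041]
21 [0.206, 0.179, 0.151, 0.124, 0.098, 0.072, 0.049, 0.025, 0.021]
24 [0.19, 0.161, 0.131, 0.104, 0.077, 0.049, 0.024, 0.031, 0.058]
27 [0.177, 0.147, 0.116, 0.086, 0.06, 0.032, 0.045, 0.073, 0.101]
30 [0.166, 0.135, 0.103, 0.073, 0.045, 0.052, 0.082, 0.112, 0.141]
33 [0.16, 0.126, 0.094, 0.064, 0.05, 0.085, 0.118, 0.15, 0.17]
36 [0.153, 0.119, 0.088, 0.061, 0.08, 0.116, 0.153, 0.18, 0.195]
```

View pics/c5.png

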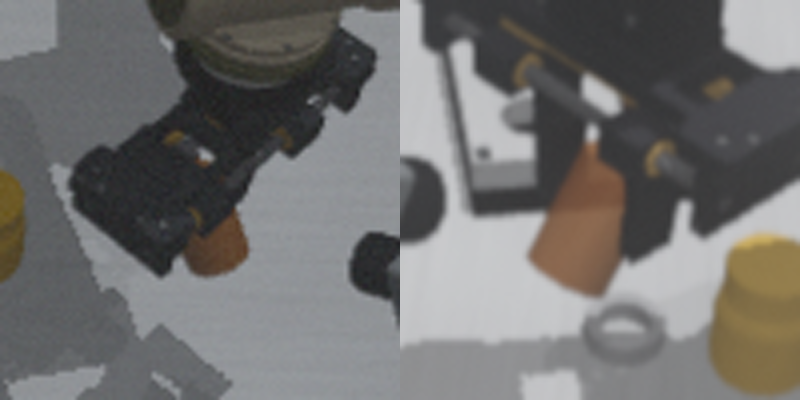

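```bash
python3 -m handwheel '{"hand":[1,1,1,1],"translation":[[0,0,0],[0,0,0],[0,0,0],[0,0,0]],"roll":[0,0,0,0]}' && python3 -c "
from rig import ticket
print(ticket.close_job())"
```

```text
time: 15.73
tool_pos: [0.518, 0.2448, 0.1988]
tool_rot: [[0.685, 0.729, 0.0], [0.729, -0.685, 0.0], [0.0, -0.0, -1.0]]
wrist_force: [0.2, -1.2, -0.2]
finger_gap: 0.441
grip_force: 30.0
the job is handed in; nothing more can be done
None
```

I pressed the raised stopper home in the rack. The vial is now held at the viewing point, leaning back about 28° against a measured camera slant of 26–29°. I handed the job in at 15.7 s; no verdict came back.

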